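Back off the ratchet book clamp

TASK

A book is held in the little ratchet clamp on the living-room table. Lift the holding pawl clear of the ratchet wheel and leave it lifted, then take the wheel's knob and turn the wheel backwards (clockwise seen from above) until the jaw comes up gently but firmly against the rubber buffer of the stop, and let go with the jaw resting there. Do not force the wheel against the pawl or ram the jaw into the stop, and leave the book and the things around it where they are.

Things in the scene. Friction and masses are not known exactly. Their poses are not given: they have to be found in the camera images.
- clamp: Wooden book clamp fixed to the table. Origin on the table under the wheel's upright axis; x, y level, z up. Base board 160 x 290 x 12 mm, from x -68 to 92 and y -88 to 202. On it a wooden housing, x -62 to 62, y -85 to 60, top at z 62, carrying wheel and pawl. Jaw, book and a fixed end plate (top at z 97) stand in a row along +y.
- wheel_turn (a joint): Angle of the toothed aluminium ratchet wheel, rad: 0 at the start, growing as it turns backwards (clockwise from above), up to 1.75. Upright axis at the clamp's origin; 115 mm over its 12 teeth, 14 mm thick, top at z 80. Stiff: about 0.16 N m to turn it (4 N at the knob), and it stays where it is left. While the pawl is in, it turns back only about 0.1 rad until a tooth meets the pawl. A pinion of 30 mm radius moves the jaw: 30 mm of jaw per rad.
- knob (a point): Centre of the top end of the wheel's knob: an upright black plastic cylinder, 16 mm across, standing 45 mm up from the wheel's top face (z 80 to 125 above the table), 42 mm from the wheel's axis. With the wheel at 0 it stands 125 degrees anticlockwise from the clamp's +x; it does not spin on its own. Free space all round above the wheel.
- pawl_turn (a joint): Angle of the dark steel holding pawl, rad: 0 with its nose in the teeth (start), growing as the nose swings out from the wheel (clockwise from above), to its end stop at 0.95. The nose is clear of the teeth from about 0.3; lifted means above 0.45. A stiff pivot (0.08 N m, 2 N at the post) keeps it where it is left.
- pawl_pivot (a point): Upright axis about which the pawl swings, on the pawl's top face (z 80 above the table), at x -46, y -61 in the clamp's frame.
- pawl_post (a point): Centre of the top end of the pawl's post: an upright steel pin, 12 mm across, standing from z 80 to z 118 above the table, 40 mm from the pivot and 8 mm short of the nose. Push or pinch it and move it away from the wheel's axis, round the pivot.
- pawl: The pawl with its post, 14 mm thick, its top at z 80 above the table. Origin on its pivot at table height; its x axis points to its nose, an upright steel round of 8 mm across, 47 mm from the pivot.
- wheel: The ratchet wheel with its knob; origin on its axis at table height, turning with it; axes as the clamp's when the wheel is at 0.
- jaw: The clamp's sliding wooden jaw, a plate 145 x 12 x 66 mm across the base, with a steel rack bar into the housing. Origin on its back face (the face towards the wheel), 35 mm above the table; it slides to the clamp's -y as the wheel turns backwards. Its back face meets the buffer. 5 to 15 N on the buffer (0.15 to 0.45 N m more on the wheel) is a firm, gentle seat; over 22 N is ramming.
- book: Hardback book 150 x 40 x 105 mm standing spine down on the base board between jaw and end plate; origin under its centre. Leave it standing.
- glass: Drinking glass, 72 mm across, 120 mm high; origin under its centre. Leave alone.
- mug: Dark red mug, 82 mm across, 92 mm high; origin under its centre. Leave alone.
- remote: Black remote control 165 x 42 x 18 mm lying on the table; origin under its centre. Leave alone.
- stop_strip (a point): Point on the base board at the housing's foot. From here towards the jaw a dark steel stop block (40 x 16 x 46 mm) is screwed on, with a black rubber buffer (20 mm across, 10 mm long) facing the jaw. Its place differs each time and is not measured: the jaw meets it after 25 to 45 mm (wheel at 0.83 to 1.5 rad), found by sight or feel. It yields 1 mm per 5 N; wheel friction then keeps the jaw on it.
Mind the look-alikes: they are no part of the job. Of the things like the book, leave any that is brown or purple; of the rest the larger one is meant.

How it is judged (in metres and radians):
On the way, in this order (a step that is already met when the one before it is completed fails the run):
1. the pawl is lifted out of the teeth (above 0.45 rad) before the wheel is turned back (below 0.2 rad) (value of joint pawl_turn above 0.45 rad and value of joint wheel_turn below 0.2 rad), for 0.2 s.
2. with the wheel turned back past 0.7 rad, the jaw presses on the stop's buffer with more than 4 N (contact force between jaw and anything else above 4 N and value of joint wheel_turn above 0.7 rad), for 0.2 s.
At the end, for the whole second after the job is handed in: The pawl is still lifted (above 0.45 rad), the wheel is turned back (past 0.7 rad) and at rest with the jaw still resting against the stop's buffer (more than 0.5 N), and the book stands upright within 15 mm of where it stood (value of joint pawl_turn above 0.45 rad and contact force between jaw and anything else above 0.5 N and value of joint wheel_turn above 0.7 rad and velocity of joint wheel_turn between -0.05 and 0.05 rad/s and distance of book from where it was at the start of the episode below 0.015 m and angle between book's own z axis and vertical below 0.2 rad); the robot touches nothing.
It fails at once if the jaw is pressed on the stop (or on anything) with more than 22 N (contact force between jaw and anything else above 22 N).
It fails at once if the wheel is forced against the pawl with more than 30 N (contact force between wheel and pawl above 30 N).
It fails at once if glass, mug or remote is pushed about by more than 20 mm (distance of any of glass, mug, remote from where it was at the start of the episode above 0.02 m).
It fails at once if the book is knocked over (angle between book's own z axis and vertical above 0.5 rad).
It also fails if it takes over 72 s, if anything falls off the work surface, if the arm or the gripper's body presses on something with over 40 N, if the wrist force passes 120 N, or if a joint passes its speed limit or range.

ROBOT

A 6-joint arm with a two-finger parallel gripper is mounted at the origin on the work surface. World frame = base frame: x ahead of the robot, y to its left, z up, the work surface at z = 0. Lengths are in mm, angles in degrees, forces in N, time in s.
With the tool pointing down it reaches from about 350 to 850 mm from the base axis. Payload 8.1 kg.
Tool frame: the origin (TCP) lies midway between the tips of the shut fingers; the grasp point (between the pads) lies 19 mm behind it; z points along the fingers, y is the line along which they close (so a half turn about z gives the same grasp; the last joint's range is limited). The gripper opens to 85 mm and grips with 20 to 120 N. Pads are 22 mm wide; open, the fingers measure 114 mm over their backs; the gripper's body (76 mm by 85 mm) begins 54 mm behind the grasp point. The pads swing forward as they close: fully open they stand 13 mm farther back than shut.
Start: joints at [63.575, 7.471, 85.268, -0, 87.261, -4.893], TCP at [220.189, 558.141, 202.092] pointing down, gripper open.
Joint ranges: [-169.43, 169.43], [-51.17, 129.36], [1.28, 143.12], [-76.62, 256.62], [0, 156.53], [-152.29, 152.29]. Speed limits (degrees/s): [136.94, 136.94, 159.86, 180, 180, 180].

INTERFACE

Orientations are given as [roll, pitch, yaw] about the fixed x, y, z axes, in that order (R = Rz(yaw) Ry(pitch) Rx(roll)).
In Python, from bench import sense, snapshot, camera_params, hand_in, masks_of, pinpoint gives the robot as it stands.
- The arm moves only by the tool step_arm, never from a script. Its argument "targets" is a list of rows, each an object with "angular": the turn, a rotation vector about the tool's x, y, z scaled (see below), a list of three; "dp": the shift along the tool's x, y, z scaled (see below), a list of three; "fingers": the closure, from 0 (fully open) to 1 (shut). A call has exactly 8 rows; each row is the pose to reach, as a shift and turn from the pose commanded when the call began, along the tool's axes at that moment, turning the shorter way round; what a row does not reach only later rows make up. The controller multiplies each number of a shift by 0.2 m and each number of a turn by 180 degrees. A row lasts 1/8 s, in which the tool goes at most 62.5 mm and 10.7 degrees, less where a joint would pass 70% of its speed; a pose out of reach is approached as far as the arm can. A call with a number of a shift or a turn outside -1 to 1 is refused whole. A call with a gripper value outside its range is refused whole. The fingers move at their own pace and stop on an object; "newtons" is the grip in N (left out, the last holds). Time passes only in rows, so rows that repeat a pose let the fingers close, or fill a call up. It gives the time, the measured TCP pose, the force, the opening and the grip force at its end, in the units of the state.
- sense(): the state, without advancing time (a new reading comes with each control period).
- snapshot(name): name is "side" or "top"; returns the picture (384x512x3 uint8, blue, green, red); there is no depth.
- camera_params(name): a dict with "vfov" (degrees; the focal length in pixels is half the picture's height over the tangent of half this angle, whatever the lens; pixels are square), "cx", "cy" (the principal point, pixels), "R" (3x3) and "t" (3): a world point X has camera coordinates R X + t. Camera axes: x right, y down, z forward; pixel columns grow to the right and rows downward; lengths in mm; the calibration is good to about 2 mm. A picture is of the moment at which its call begins. camera_params takes no time and is no camera call.
- hand_in(): hands the job in; it is judged then, once.
Trained networks look in the newest picture that a camera, given by its name, has taken for a name from the list of things; names that differ only in an ending like _2 or _b are one class to them, and where a whole thing is asked for, a point or a joint stands for the part that bears it (a point fixed in the world has none). Each returns a list of dicts, best first, with "conf" (0 to 1); they miss things now and then, are a little off and sometimes report something else, mostly with a low value. They report only what shows in the picture. A call takes as long as a camera call. They do not tell look-alikes from the thing itself.
- masks_of(camera, label): "pixels" (384x512 bool, what is visible of it) and "at" ([column, row] in pixels, amid what is visible of it).
- pinpoint(camera, label): "at" ([column, row] in pixels: a listed point, or the origin of a listed thing).
The state is a dict: "time": time; "joint_pos": joint angles; "qd": joint speeds; "joint_efforts": joint torques, N m; "tool_pos": TCP position; "tcp_rot": TCP orientation; "ft_force": force on the tool from outside, world axes, zero at the start; "wrist_torque": the same for the moment, N m; "finger_gap": finger opening in mm; "grip_force": force on a finger pad.
Only numpy, scipy, OpenCV 4.12 (cv2) and the standard library are available. Lean on these libraries where they do the work, as an engineer would, in place of code of your own. Each camera call takes 0.05 s, during which the arm holds its last target. There are 200 camera calls.

## Working session

There is one attempt and no reset: what is moved stays moved. The work goes in short steps, Python scripts to look and compute and a tool call to move; the robot and the scene stay as the last step left them, time stands still between calls to the robot, and variables do not carry over. Pictures are saved under pics/ and viewed, at most 10 in all, crops included, and the job is handed in when it is done.

Besides the shell and the picture viewer there is one more tool, called after ">>>" by a JSON object that holds its "name" and its "arguments". step_arm: Moves the arm, as the interface text tells. Its arguments: {"type":"object","properties":{"targets":{"type":"array","items":{"type":"object","properties":{"angular":{"type":"array","items":{"type":"number","minimum":-1,"maximum":1}},"dp":{"type":"array","items":{"type":"number","minimum":-1,"maximum":1}},"fingers":{"type":"number"}}}},"newtons":{"type":"number"}},"required":["targets"]}

```bash
mkdir -p pics
cat > h.py <<'E'
import numpy as np, cv2
from bench import *
def cam(n):
    p=camera_params(n); f=192/np.tan(np.radians(p['vfov'])/2)
    return f,p['cx'],p['cy'],np.array(p['R']),np.array(p['t'])
def proj(n,X):
    f,cx,cy,R,t=cam(n); c=R@np.array(X,float)+t; return np.array([cx+f*c[0]/c[2],cy+f*c[1]/c[2]])
def ray(n,uv):
    f,cx,cy,R,t=cam(n); d=R.T@np.array([(uv[0]-cx)/f,(uv[1]-cy)/f,1]); return -R.T@t,d
def atz(n,uv,z):
    o,d=ray(n,uv); return o+d*(z-o[2])/d[2]
E
python3 - <<'E'
from h import *
for n in('side','top'):
    im=snapshot(n); cv2.imwrite(f'pics/{n}0.png',im)
    print(n,camera_params(n)['t'],-np.array(camera_params(n)['R']).T@camera_params(n)['t'])
    for l,z in(('knob',125),('pawl_post',118),('pawl_pivot',80),('clamp',0),('wheel',0),('book',12),('stop_strip',12),('jaw',35)):
        for r in pinpoint(n,l)[:3]:
            print(l,round(r['conf'],2),np.round(r['at'],1),np.round(atz(n,r['at'],z)))
print(sense())
E
```

```text
side [-553.18789772  120.55267699 1507.78606867] [  459.95080571 -1053.34471343  1128.21930404]
knob 0.7 [246.9 198.3] [550. -59. 125.]
pawl_post 0.52 [259.4 220.9] [ 575. -142.  118.]
pawl_pivot 0.43 [248.6 232.8] [ 544. -149.   80.]
clamp 0.89 [256.2 234.3] [573. -88.   0.]
wheel 0.93 [259.4 235.1] [582. -93.   0.]
book 0.71 [191.2 188.6] [386. 118.  12.]
book 0.56 [230.4 169.1] [519. 198.  12.]
book 0.47 [192.7 138.6] [397. 378.  12.]
stop_strip 0.97 [241.2 218.1] [534. -29.  12.]
jaw 0.85 [245.5 192.4] [556.  57.  35.]
top [  29.53102233  570.37142242 1490.22361605] [ 387.04622263   32.86102142 1547.92682044]
knob 0.89 [273.8 190.3] [549. -49. 125.]
knob 0.5 [302.5 193.3] [ 537. -140.  125.]
pawl_post 0.56 [305.1 179.1] [ 583. -151.  118.]
pawl_pivot 0.47 [303.9 193. ] [ 542. -150.   80.]
clamp 0.78 [283.3 187.2] [573. -89.   0.]
wheel 0.88 [281.1 184.9] [581. -82.   0.]
wheel 0.31 [301.2 196.6] [ 538. -150.    0.]
book 0.75 [210.9 130.1] [779. 158.  12.]
book 0.73 [274.3 190.3] [561. -57.  12.]
book 0.72 [191.2 210.1] [500. 229.  12.]
jaw 0.59 [246.7 195.2] [544.  38.  35.]
{'time': 0.9, 'joint_pos': array([ 6.35757065e+01,  7.46995675e+00,  8.52670766e+01, -8.87247465e-04,
        8.72604573e+01, -4.89264165e+00]), 'qd': array([-0.04463882,  0.09471278, -0.04310315,  0.07223323,  0.0447776 ,
        0.07330127]), 'joint_efforts': array([-7.80855480e-04, -5.69311738e+01, -5.00865841e+01, -3.14993156e-05,
        1.06857893e-03,  2.37260929e-05]), 'tool_pos': array([220.19783054, 558.15243296, 202.11178317]), 'tcp_rot': array([1.79997575e+02, 1.09702771e-03, 1.58468391e+02]), 'ft_force': array([ 0.20614242, -0.11562598,  0.33493601]), 'wrist_torque': array([ 0.00084646, -0.04655645,  0.03167705]), 'grip_force': 0.0, 'finger_gap': 85.54322571234225}
```

```bash
cd pics; python3 -c "
import cv2,numpy as np
a=cv2.imread('side0.png');b=cv2.imread('top0.png')
cv2.imwrite('both.png',cv2.resize(np.vstack([a,b]),(400,600)))"
```

```text
(no output)
```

View pics/top0.png

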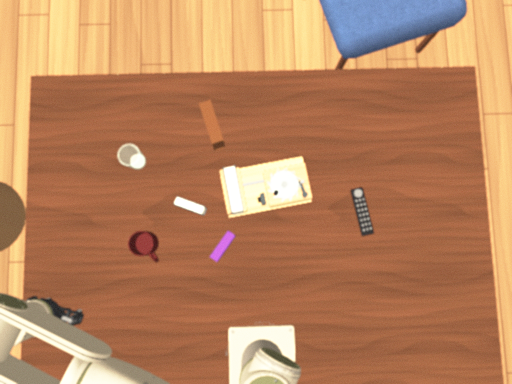

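View pics/side0.png

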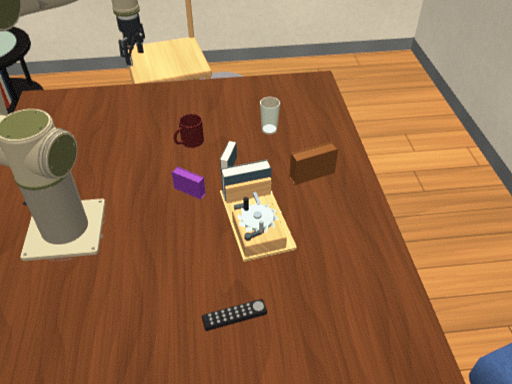

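```bash
cat > ov.py <<'E'
from h import *
def C(p,o,yaw):
    c,s=np.cos(np.radians(yaw)),np.sin(np.radians(yaw)); return [o[0]+c*p[0]-s*p[1],o[1]+s*p[0]+c*p[1],p[2]]
def overlay(ims,o,yaw,wheel,pawl,out,marks=True,size=(70,60)):
    L=[]
    for n,im in ims.items():
        u,v=proj(n,C((0,30,60),o,yaw)).astype(int); k=6; w,h=32,48
        x0,y0=u-size[0]//2-8,v-size[1]//2-8; W,H=size[0]+16,size[1]+36
        c=cv2.resize(im[y0:y0+H,x0:x0+W],None,fx=4.6,fy=4.6,interpolation=cv2.INTER_CUBIC)
        def q(p): return tuple(((proj(n,C(p,o,yaw))-[x0,y0]+.5)*4.6).astype(int))
        if marks:
            for P in([(-68,-88,12),(92,-88,12),(92,202,12),(-68,202,12)],[(-62,-85,62),(62,-85,62),(62,60,62),(-62,60,62)],[(57.5*np.cos(a),57.5*np.sin(a),80) for a in np.linspace(0,6.28,40)]):
                cv2.polylines(c,[np.array([q(p) for p in P])],True,(0,255,0),1)
            a=np.radians(125)-wheel; k=42*np.cos(a),42*np.sin(a)
            cv2.line(c,q((*k,80)),q((*k,125)),(0,0,255),1)
            a=pawl; k=-46+40*np.cos(a),-61+40*np.sin(a)
            cv2.line(c,q((*k,80)),q((*k,118)),(255,0,0),1); cv2.line(c,q((-46,-61,80)),q((*k,80)),(255,0,0),1)
        L.append(c)
    h=max(c.shape[0] for c in L); L=[cv2.copyMakeBorder(c,0,h-c.shape[0],0,0,0) for c in L]
    cv2.imwrite(out,np.hstack(L)); print(np.hstack(L).shape)
E
python3 - <<'E'
from ov import *
overlay({n:cv2.imread(f'pics/{n}0.png') for n in('side','top')},(580,-84),10.5,0,np.radians(8),'pics/ov1.png')
E
```

```text
(442, 792, 3)
```

View pics/ov1.png

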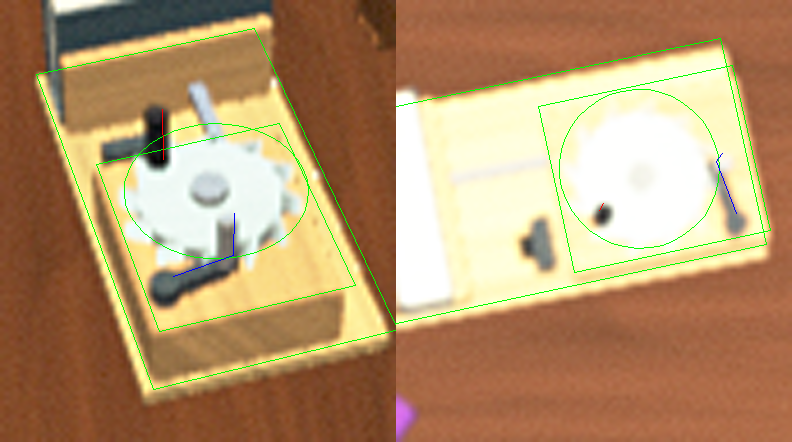

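```bash
cat > fit.py <<'E'
from ov import *
from scipy.optimize import least_squares
o0=(580,-84)
def full(n,c):
    u,v=proj(n,C((0,30,60),o0,10.5)).astype(int); return np.array([u-43,v-38])+np.array(c)/4.6-.5
xo=396
obs=[('side',(210,187),(0,0,82)),('side',(147,397),(-68,-88,10)),('side',(392,338),(92,-88,10)),('side',(37,74),(-68,202,12)),
('top',(642-xo,178),(0,0,82)),('top',(768-xo,258),(-68,-88,10)),('top',(722-xo,40),(92,-88,12)),('top',(0,327),(-68,202,12)),
('side',(157,110),(*(42*np.cos(np.radians([125,35]))*[1,1]),125)),('top',(601-xo,213),(*(42*np.cos(np.radians([125,35]))),110)),
('top',(735-xo,222),(-46,-61,85)),('side',(163,285),(-46,-61,80))]
obs=[o for o in obs if not(o[0]=='top' and o[1][0]==0)]
def res(x): return np.concatenate([proj(n,C(p,x[:2],x[2]))-full(n,c) for n,c,p in obs])
if __name__=='__main__':
    r=least_squares(res,[580,-84,10.5],loss='soft_l1'); print(r.x); print(np.round(r.fun.reshape(-1,2),1))
    for sub in ('side','top'):
        ob=obs; obs=[o for o in ob if o[0]==sub]; print(sub,least_squares(res,[580,-84,10.5],loss='soft_l1').x); obs=ob
    o=r.x[:2];y=r.x[2]
    for n,c in(('side',(229,222)),('top',(718-xo,165))):
        P=atz(n,full(n,c),118); 
        cc,s=np.cos(np.radians(y)),np.sin(np.radians(y)); d=P[:2]-o; print('post',P,np.array([cc*d[0]+s*d[1],-s*d[0]+cc*d[1]]))
    print('knob',C((-24.1,34.4,125),o,y),'pivot',C((-46,-61,80),o,y))
    overlay({n:cv2.imread(f'pics/{n}0.png') for n in('side','top')},o,y,0,np.radians(8),'pics/ov2.png')
E
python3 fit.py
```

```text
[575.62037204 -85.17045919   9.49138621]
[[-0.1  0.5]
 [-0.8 -0.8]
 [-0.4 -0.3]
 [-0.4  0.1]
 [-0.1 -0.8]
 [-0.1 -1.1]
 [ 0.5  1.3]
 [-0.1  0.1]
 [ 0.5 -0.3]
 [ 0.7 -0.4]
 [ 0.3 -1.4]]
side [576.13349961 -86.44480697   9.49507022]
top [574.24873154 -84.12803008   9.68422421]
post [ 579.9306688  -146.21897853  118.        ] [ -5.8155692  -60.92355477]
post [ 576.13539301 -136.03285449  118.        ] [ -7.8792042  -50.25103623]
knob [np.float64(546.1777544776807), np.float64(-55.215455088389724), 125] pivot [np.float64(540.3089524106259), np.float64(-152.92076283724097), 80]
(442, 792, 3)
```

View pics/ov2.png

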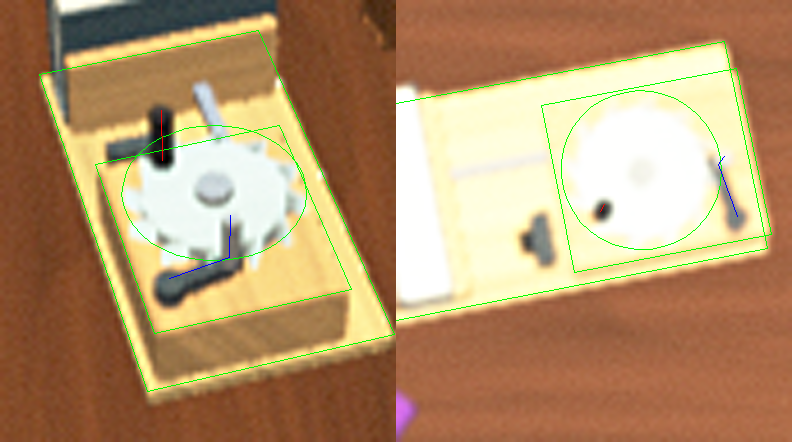

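```bash
cat > go.py <<'E'
import sys
from ov import *
from scipy.spatial.transform import Rotation as Ro
O=(574,-86);Y=9.6
def go(p,yaw,world=False,roll=180):
    s=sense(); R=Ro.from_euler('xyz',s['tcp_rot'],degrees=True)
    T=np.array(p if world else C(p,O,Y)); d=T-s['tool_pos']
    print('world',T.round(1),'d',d.round(1),'dp',np.round(R.inv().apply(d)/200,3),'ang',np.round((R.inv()*Ro.from_euler('xyz',[180,0,yaw],degrees=True)).as_rotvec()/np.pi,4),'t',s['time'])
E
python3 -c "
from go import *
go((-10,-22,150),99.6)"
```

```text
world [ 567.8 -109.4  150. ] d [ 347.6 -667.5  -52.1] dp [-2.842 -2.467  0.261] ang [ 0.    -0.     0.327] t 0.9
```

>>> {"name": "step_arm", "arguments": {"targets": [{"dp": [-0.12, -0.1, 0], "angular": [0, 0, 0], "fingers": 1}, {"dp": [-0.24, -0.2, 0], "angular": [0, 0, 0], "fingers": 1}, {"dp": [-0.36, -0.3, 0], "angular": [0, 0, 0], "fingers": 1}, {"dp": [-0.48, -0.41, 0], "angular": [0, 0, 0], "fingers": 1}, {"dp": [-0.6, -0.52, 0], "angular": [0, 0, 0], "fingers": 1}, {"dp": [-0.72, -0.62, 0], "angular": [0, 0, 0], "fingers": 1}, {"dp": [-0.84, -0.72, 0], "angular": [0, 0, 0], "fingers": 1}, {"dp": [-0.95, -0.82, 0], "angular": [0, 0, 0], "fingers": 1}]}}

```text
time: 1.9
tool_pos: [337.2, 334.9, 202.3]
tcp_rot: [180.0, 0.0, 158.5]
ft_force: [-0.3, -0.4, -0.2]
finger_gap: -0.0
grip_force: 0.0
```

>>> {"name": "step_arm", "arguments": {"targets": [{"dp": [-0.12, -0.1, 0], "angular": [0, 0, 0], "fingers": 1}, {"dp": [-0.24, -0.2, 0], "angular": [0, 0, 0], "fingers": 1}, {"dp": [-0.36, -0.3, 0], "angular": [0, 0, 0], "fingers": 1}, {"dp": [-0.48, -0.41, 0], "angular": [0, 0, 0], "fingers": 1}, {"dp": [-0.6, -0.52, 0], "angular": [0, 0, 0], "fingers": 1}, {"dp": [-0.72, -0.62, 0], "angular": [0, 0, 0], "fingers": 1}, {"dp": [-0.84, -0.72, 0], "angular": [0, 0, 0], "fingers": 1}, {"dp": [-0.95, -0.82, 0], "angular": [0, 0, 0], "fingers": 1}]}}

```text
time: 2.9
tool_pos: [453.8, 112.6, 202.3]
tcp_rot: [180.0, 0.0, 158.5]
ft_force: [0.6, -0.1, 0.2]
finger_gap: 0.4
grip_force: 0.0
```

>>> {"name": "step_arm", "arguments": {"targets": [{"dp": [-0.12, -0.1, 0], "angular": [0, 0, 0.04], "fingers": 1}, {"dp": [-0.24, -0.2, 0], "angular": [0, 0, 0.08], "fingers": 1}, {"dp": [-0.36, -0.3, 0], "angular": [0, 0, 0.12], "fingers": 1}, {"dp": [-0.48, -0.41, 0], "angular": [0, 0, 0.16], "fingers": 1}, {"dp": [-0.6, -0.52, 0], "angular": [0, 0, 0.2], "fingers": 1}, {"dp": [-0.72, -0.62, 0], "angular": [0, 0, 0.25], "fingers": 1}, {"dp": [-0.84, -0.72, 0], "angular": [0, 0, 0.29], "fingers": 1}, {"dp": [-0.94, -0.82, 0], "angular": [0, 0, 0.327], "fingers": 1}]}}

```text
time: 3.9
tool_pos: [568.5, -109.0, 202.1]
tcp_rot: [180.0, 0.0, 99.4]
ft_force: [0.4, 1.5, -0.3]
finger_gap: -0.3
grip_force: 0.0
```

```bash
python3 -c "
from go import *
print(sense()['finger_gap'])
go((-10,-22,95),99.6)"
```

```text
-0.2508130514126155
world [ 567.8 -109.4   95. ] d [  -0.7   -0.3 -107.1] dp [-0.001 -0.004  0.535] ang [ 0.      0.     -0.0013] t 3.9
```

>>> {"name": "step_arm", "arguments": {"targets": [{"dp": [0, 0, 0.1], "angular": [0, 0, 0], "fingers": 1}, {"dp": [0, 0, 0.2], "angular": [0, 0, 0], "fingers": 1}, {"dp": [0, 0, 0.3], "angular": [0, 0, 0], "fingers": 1}, {"dp": [0, 0, 0.38], "angular": [0, 0, 0], "fingers": 1}, {"dp": [0, 0, 0.44], "angular": [0, 0, 0], "fingers": 1}, {"dp": [0, 0, 0.49], "angular": [0, 0, 0], "fingers": 1}, {"dp": [0, 0, 0.53], "angular": [0, 0, 0], "fingers": 1}, {"dp": [0, 0, 0.53], "angular": [0, 0, 0], "fingers": 1}]}}

```text
time: 4.9
tool_pos: [567.7, -107.9, 95.6]
tcp_rot: [-180.0, -0.0, 99.6]
ft_force: [0.4, 0.2, 0.4]
finger_gap: -0.0
grip_force: 0.0
```

Run:
```python
from go import *
overlay({n:snapshot(n) for n in('side','top')},O,Y,0,np.radians(8),'pics/p3.png',False)
go((-10,-66,95),99.6)
```

```text
(442, 792, 3)
world [ 575.1 -152.7   95. ] d [  6.9 -44.6  -1.5] dp [-0.226 -0.003  0.008] ang [0.0002 0.0001 0.    ] t 5.0
```

View pics/p3.png

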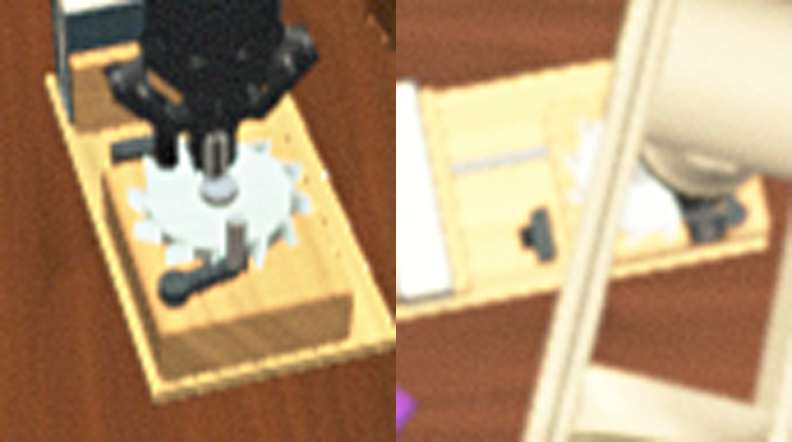

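>>> {"name": "step_arm", "arguments": {"targets": [{"dp": [-0.03, 0, 0], "angular": [0, 0, 0], "fingers": 1}, {"dp": [-0.06, 0, 0], "angular": [0, 0, 0], "fingers": 1}, {"dp": [-0.09, 0, 0], "angular": [0, 0, 0], "fingers": 1}, {"dp": [-0.12, 0, 0], "angular": [0, 0, 0], "fingers": 1}, {"dp": [-0.14, 0, 0], "angular": [0, 0, 0], "fingers": 1}, {"dp": [-0.16, 0, 0], "angular": [0, 0, 0], "fingers": 1}, {"dp": [-0.18, 0, 0], "angular": [0, 0, 0], "fingers": 1}, {"dp": [-0.2, 0, 0], "angular": [0, 0, 0], "fingers": 1}]}}

```text
time: 6.0
tool_pos: [574.7, -147.6, 96.1]
tcp_rot: [-180.0, -0.0, 99.6]
ft_force: [-0.9, -0.5, -0.8]
finger_gap: 0.1
grip_force: 0.0
```

Run:
```python
from go import *
overlay({n:snapshot(n) for n in('side','top')},O,Y,0,np.radians(8-40),'pics/p4.png',True)
go((-10,-66,95),99.6); print(sense()['ft_force'])
```

```text
(442, 792, 3)
world [ 575.1 -152.7   95. ] d [ 0.4 -4.9 -1.1] dp [-0.025 -0.002  0.006] ang [ 0.  0. -0.] t 6.1
[ 0.84461835 -0.24696265  0.09013249]
```

View pics/p4.png

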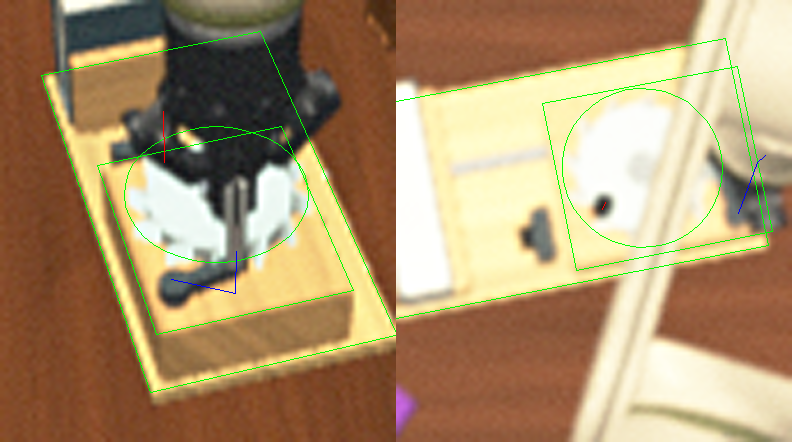

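Run:
```python
from go import *
n='side'; im=snapshot(n); s=sense(); tp=s['tool_pos']; print(tp)
for l in('pawl_post','pawl_pivot','pawl'):
    for r in pinpoint(n,l)[:2]: print(l,round(r['conf'],2),np.round(r['at'],1))
u,v=proj(n,tp).astype(int); x0,y0=u-30,v-30
c=cv2.resize(im[y0:y0+56,x0:x0+60],None,fx=10,fy=10,interpolation=cv2.INTER_CUBIC)
b=cv2.resize(cv2.imread('pics/side0.png')[y0:y0+56,x0:x0+60],None,fx=5,fy=5,interpolation=cv2.INTER_CUBIC)
p=((proj(n,tp)-[x0,y0]+.5)*10).astype(int); cv2.circle(c,p,4,(0,0,255),1); print(proj(n,tp))
b=cv2.copyMakeBorder(b,0,c.shape[0]-b.shape[0],0,0,0); b=b[:,:200]
b=cv2.resize(cv2.imread('pics/side0.png')[y0:y0+56,x0:x0+60],(200,187))
b=cv2.copyMakeBorder(b,0,560-187,0,0,0)
cv2.imwrite('pics/p5.png',np.hstack([c,b]))
```

```text
[ 574.70387557 -147.59617626   96.1201291 ]
pawl_post 0.6 [261.4 220. ]
pawl_pivot 0.71 [248.  234.3]
[259.4130971  227.63364431]
```

View pics/p5.png

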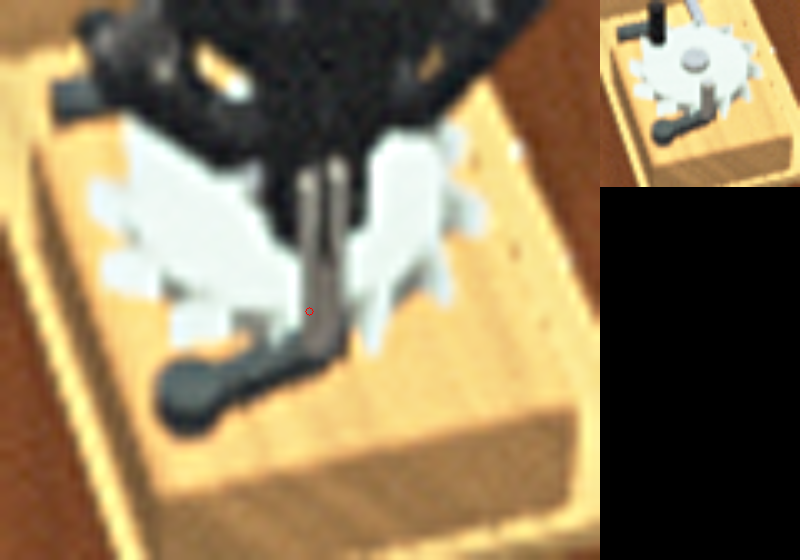

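>>> {"name": "step_arm", "arguments": {"targets": [{"dp": [-0.01, 0, 0], "angular": [0, 0, 0], "fingers": 1}, {"dp": [-0.02, 0, 0], "angular": [0, 0, 0], "fingers": 1}, {"dp": [-0.03, 0, 0], "angular": [0, 0, 0], "fingers": 1}, {"dp": [-0.04, 0, 0], "angular": [0, 0, 0], "fingers": 1}, {"dp": [-0.05, 0, 0], "angular": [0, 0, 0], "fingers": 1}, {"dp": [-0.06, 0, 0], "angular": [0, 0, 0], "fingers": 1}, {"dp": [-0.07, 0, 0], "angular": [0, 0, 0], "fingers": 1}, {"dp": [-0.08, 0, 0], "angular": [0, 0, 0], "fingers": 1}]}}

```text
time: 7.3
tool_pos: [577.3, -163.3, 96.1]
tcp_rot: [-180.0, -0.0, 99.6]
ft_force: [0.7, -0.3, 0.2]
finger_gap: -0.0
grip_force: 0.0
```

Run:
```python
from go import *
n='side'; im=snapshot(n); s=sense(); tp=s['tool_pos']; print(tp,s['ft_force'])
for n in('side','top'):
  if n=='top':snapshot(n)
  for l in('pawl_post','pawl_pivot','pawl'):
    for r in pinpoint(n,l)[:2]: print(n,l,round(r['conf'],2),np.round(r['at'],1))
u,v=proj('side',(575,-148,96)).astype(int); x0,y0=u-30,v-30
L=[cv2.resize(i[y0:y0+56,x0:x0+60],None,fx=6.6,fy=6.6,interpolation=cv2.INTER_CUBIC) for i in(cv2.imread('pics/side0.png'),im)]
cv2.imwrite('pics/p6.png',np.hstack(L))
```

```text
[ 577.38124764 -163.59716968   96.12924633] [-0.69027986 -0.09245772  1.01933156]
side pawl_post 0.57 [249.  198.4]
side pawl_post 0.5 [258.9 220.2]
side pawl_pivot 0.69 [247.8 232.4]
top pawl_post 0.54 [281.6 187. ]
top pawl_pivot 0.52 [301.8 193.3]
```

View pics/p6.png

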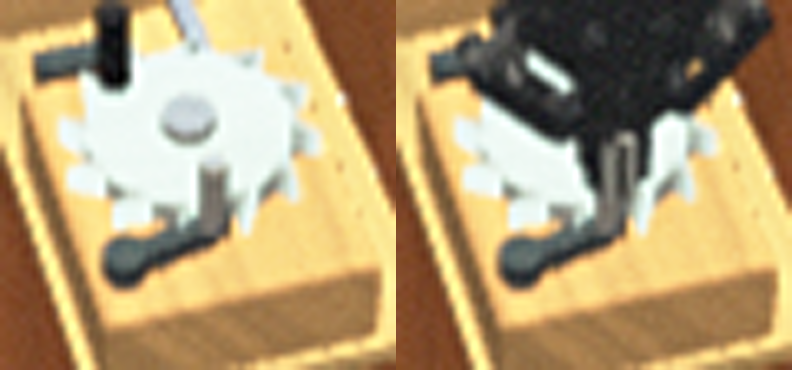

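Run:
```python
from go import *
for n,k in(('side',0),('top',396)):
    u,v=proj(n,C((0,30,60),O,Y)).astype(int); x0,y0=u-43,v-38
    for P in((567.7,-107.9,95.6),(567.7,-107.9,135),(577.4,-163.6,96)):
        print(n,P,(proj(n,P)-[x0,y0]+.5)*4.6+[k,0])
u,v=proj('side',(575,-148,96)).astype(int); x0,y0=u-30,v-30
print((proj('side',(577.4,-163.6,96))-[x0,y0]+.5)*6.6+[396,0],(proj('side',(577.4,-163.6,136))-[x0,y0]+.5)*6.6+[396,0])
print(sense()['joint_pos'])
```

```text
side (567.7, -107.9, 95.6) [210.32758056 202.14149366]
side (567.7, -107.9, 135) [210.18029968 157.53837944]
side (577.4, -163.6, 96) [237.38029333 268.8472974 ]
top (567.7, -107.9, 95.6) [675.30306519 172.76483518]
top (567.7, -107.9, 135) [680.57173998 165.59205892]
top (577.4, -163.6, 96) [753.18998839 157.24410666]
[611.18911652 233.93742671] [611.77740846 169.01989063]
[-2.06731999e+01  1.15944719e+01  9.19582845e+01  1.32570352e-03
  7.64464074e+01 -3.02875670e+01]
```

>>> {"name": "step_arm", "arguments": {"targets": [{"dp": [0.04, 0, 0], "angular": [0, 0, 0], "fingers": 1}, {"dp": [0.09, 0, 0], "angular": [0, 0, 0], "fingers": 1}, {"dp": [0.14, 0, 0], "angular": [0, 0, 0], "fingers": 1}, {"dp": [0.19, 0, 0], "angular": [0, 0, 0], "fingers": 1}, {"dp": [0.23, 0, 0], "angular": [0, 0, 0], "fingers": 1}, {"dp": [0.26, 0, 0], "angular": [0, 0, 0], "fingers": 1}, {"dp": [0.26, 0, 0.02], "angular": [0, 0, 0], "fingers": 1}, {"dp": [0.26, 0, 0.03], "angular": [0, 0, 0], "fingers": 1}]}}

```text
time: 8.7
tool_pos: [568.5, -112.1, 89.6]
tcp_rot: [-180.0, -0.0, 99.6]
ft_force: [0.4, -0.3, 0.0]
finger_gap: 0.2
grip_force: 0.0
```

>>> {"name": "step_arm", "arguments": {"targets": [{"dp": [0, 0, 0.005], "angular": [0, 0, 0], "fingers": 1}, {"dp": [0, 0, 0.01], "angular": [0, 0, 0], "fingers": 1}, {"dp": [0, 0, 0.015], "angular": [0, 0, 0], "fingers": 1}, {"dp": [0, 0, 0.02], "angular": [0, 0, 0], "fingers": 1}, {"dp": [0, 0, 0.025], "angular": [0, 0, 0], "fingers": 1}, {"dp": [0, 0, 0.03], "angular": [0, 0, 0], "fingers": 1}, {"dp": [0, 0, 0.03], "angular": [0, 0, 0], "fingers": 1}, {"dp": [0, 0, 0.03], "angular": [0, 0, 0], "fingers": 1}]}}

```text
time: 9.7
tool_pos: [568.6, -111.9, 84.1]
tcp_rot: [-180.0, 0.0, 99.6]
ft_force: [1.0, 0.8, -0.0]
finger_gap: 0.2
grip_force: 0.0
```

>>> {"name": "step_arm", "arguments": {"targets": [{"dp": [0, 0, 0.005], "angular": [0, 0, 0], "fingers": 1}, {"dp": [0, 0, 0.01], "angular": [0, 0, 0], "fingers": 1}, {"dp": [0, 0, 0.015], "angular": [0, 0, 0], "fingers": 1}, {"dp": [0, 0, 0.02], "angular": [0, 0, 0], "fingers": 1}, {"dp": [0, 0, 0.025], "angular": [0, 0, 0], "fingers": 1}, {"dp": [0, 0, 0.025], "angular": [0, 0, 0], "fingers": 1}, {"dp": [0, 0, 0.025], "angular": [0, 0, 0], "fingers": 1}, {"dp": [0, 0, 0.025], "angular": [0, 0, 0], "fingers": 1}]}}

```text
time: 10.7
tool_pos: [568.7, -112.0, 79.2]
tcp_rot: [180.0, 0.0, 99.6]
ft_force: [-0.1, -0.7, -0.2]
finger_gap: 0.3
grip_force: 0.0
```

```bash
cat > tip.py <<'E'
from go import *
def tip():
    a=cv2.imread('pics/side0.png').astype(int); b=snapshot('side').astype(int); d=b.sum(2)-a.sum(2)
    s=sense(); tp=s['tool_pos']; p=proj('side',tp); u,v=p.round().astype(int)
    print('tcp',tp.round(1),'proj',p.round(1),[ (z,proj('side',tp+[0,0,z]).round(1)[1]) for z in(10,20,30)])
    for r in range(v-18,v+6): print(r,d[r,u-8:u+10])
if __name__=='__main__': tip()
E
python3 tip.py
```

```text
tcp [ 568.7 -111.9   79.2] proj [255.8 222.4] [(10, np.float64(220.0)), (20, np.float64(217.6)), (30, np.float64(215.2))]
204 [-126 -529 -497 -490 -575 -570 -597 -639 -619 -532 -435 -556 -573 -602
 -565 -499 -346 -491]
205 [-136 -556 -550 -565 -634 -625 -633 -617 -602 -601 -571 -640 -668 -635
 -600 -352 -120 -273]
206 [-199 -635 -619 -634 -654 -658 -643 -616 -625 -592 -632 -640 -622 -644
 -442  -83   31  -21]
207 [-144 -639 -579 -611 -646 -625 -630 -630 -590 -507 -503 -558 -631 -561
 -111   20   18   17]
208 [ -94 -385 -166 -458 -655 -637 -640 -575 -418 -416 -251 -279 -568 -485
   29   18    9   -2]
209 [ -14  -83   18 -333 -630 -642 -601 -376 -305 -473 -235 -180 -540 -501
   20   14    2   -2]
210 [  14   12   24 -364 -618 -680 -594 -299 -321 -557 -415 -330 -587 -510
   25   17   -4   -3]
211 [  -1    7   26 -344 -627 -663 -599 -327 -281 -512 -395 -325 -568 -501
   22   15    2    0]
212 [   3    8   27 -266 -584 -646 -546 -253 -248 -461 -325 -254 -508 -493
   23   12    3   -5]
213 [  -4    3   21 -128 -485 -644 -508 -260 -236 -462 -320 -255 -479 -407
   16   14   -3   -3]
214 [   
[... 423 characters left out ...]
2  14  14   6  -3  -5  -4   2   0]
219 [-1 -5  2  1  0  1 -5 -2  1  2  0  1 -1 -2 -1 -2  1 -8]
220 [  0  -3  -5  -3  -1  -1  -2   0   2  -5  -1  -1 -11  -3  -3  -5  -3  -1]
221 [-3 -3 -3 -4 -5  0  0 -5  1  2 -2  4 -7  4 -4 -5  0  0]
222 [ -2  -2  -4   0  -3  -3  -4  -1   2  -1   0  -1 -15 -20   0  11   2  -5]
223 [ -4  -1  -2  -4  -4  -9   0   0  -4   2   1  -3  -9 -10  -6   1  -7  -2]
224 [  4  -4  -1  -5  -2   1  -2   0  -2  -5  -1   2 -23  -3   1 -12  -3  -2]
225 [ -5   0   0  -2  -1   3  -2  -7  -5  -5   2   6   0  12  14   5   2 -11]
226 [-20   1  -4   3  -9  -4   4   2  -4  -4  -2   8 -15  -2   1 -31   7  -7]
227 [ -1   3  -2  -6   0   4  -6  -4  -1  -8   0 -20  -7  -2   9 -10  -4  -1]
```

>>> {"name": "step_arm", "arguments": {"targets": [{"dp": [0, 0, 0.01], "angular": [0, 0, 0], "fingers": 1}, {"dp": [0, 0, 0.02], "angular": [0, 0, 0], "fingers": 1}, {"dp": [0, 0, 0.03], "angular": [0, 0, 0], "fingers": 1}, {"dp": [0, 0, 0.04], "angular": [0, 0, 0], "fingers": 1}, {"dp": [0, 0, 0.045], "angular": [0, 0, 0], "fingers": 1}, {"dp": [0, 0, 0.05], "angular": [0, 0, 0], "fingers": 1}, {"dp": [0, 0, 0.05], "angular": [0, 0, 0], "fingers": 1}, {"dp": [0, 0, 0.05], "angular": [0, 0, 0], "fingers": 1}]}}

```text
time: 11.75
tool_pos: [568.7, -112.0, 69.2]
tcp_rot: [180.0, 0.0, 99.6]
ft_force: [0.6, 0.8, -0.0]
finger_gap: -0.2
grip_force: 0.0
```

Run:
```python
from go import *
b=snapshot('side'); s=sense(); print(s['tool_pos'],s['ft_force'])
a=cv2.imread('pics/side0.png')
u,v=proj('side',s['tool_pos']).round().astype(int)
d=b.astype(int).sum(2)-a.astype(int).sum(2)
for r in range(v-10,v+6): print(r,d[r,u-6:u+8])
print(v)
L=[cv2.resize(i[v-40:v+16,u-30:u+30],None,fx=6.6,fy=6.6,interpolation=cv2.INTER_CUBIC) for i in(a,b)]
cv2.imwrite('pics/p7.png',np.hstack(L))
```

```text
[ 568.71125495 -111.95524179   69.19364828] [0.27510115 0.35266945 0.09780012]
215 [  20 -169 -526 -543 -424 -251 -253 -470 -350 -275 -450 -317   23    8]
216 [  15  -35 -436 -489 -343 -181 -222 -445 -305 -194 -270 -188   10    8]
217 [  11   19 -273 -510 -375  -24  -62 -298 -140  -44  -53  -55    5    1]
218 [   7   20  -53 -342 -451 -213 -100 -295 -175 -147  -25    5   -3   -7]
219 [   0    9   14  -55 -250 -341 -331 -434 -307 -252   -5    2   -2    2]
220 [  -1   -5    9    9  -34 -199 -114 -131  -92  -87  -17   -3    2   -9]
221 [ -5  -4   0  13  10 -29  13  15  19  -4  -1   2 -12  -1]
222 [ -3  -7  -5   0  -3  -3   5   5  -3 -15  -3 -26   0  -3]
223 [-1 -4  0 -7 -4  0  2 -3 -2  1 -8 -3  6  2]
224 [  0  -3  -2  -5  -2   2   0  -7  -2 -15 -14  -4  -2 -21]
225 [-3 -8  0  0 -4 -7 -3 -3  0 -1  4  1  6 10]
226 [  0   1  -9  -1   2  -3  -5  -2  -6 -10 -10 -21  -7 -13]
227 [-10  -5  -2   0  -3  -5  -4  -8   0 -27   2   4   6 -13]
228 [ -5   0 -16  -5 -10 -20 -12  -8   1   2  -8   5  -4  -3]
229 [ -6   1  -5   3  20 -10 -20  -5 -11 -15  -3   5  -4   3]
230 [  2  -3  -6 -27 -12  -1   4 -10 -10 -12   1   8  -4  -1]
225
```

View pics/p7.png

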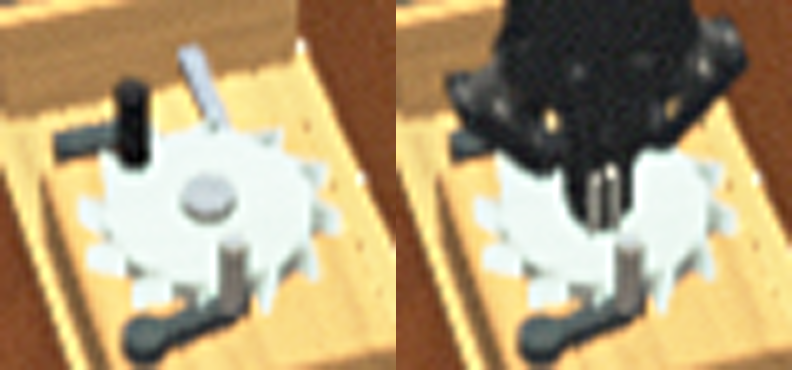

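>>> {"name": "step_arm", "arguments": {"targets": [{"dp": [-0.03, 0, 0], "angular": [0, 0, 0], "fingers": 1}, {"dp": [-0.06, 0, 0], "angular": [0, 0, 0], "fingers": 1}, {"dp": [-0.08, 0, 0], "angular": [0, 0, 0], "fingers": 1}, {"dp": [-0.1, 0, 0], "angular": [0, 0, 0], "fingers": 1}, {"dp": [-0.11, 0, 0], "angular": [0, 0, 0], "fingers": 1}, {"dp": [-0.12, 0, 0], "angular": [0, 0, 0], "fingers": 1}, {"dp": [-0.13, 0, 0], "angular": [0, 0, 0], "fingers": 1}, {"dp": [-0.14, 0, 0], "angular": [0, 0, 0], "fingers": 1}]}}

```text
time: 12.8
tool_pos: [573.3, -139.6, 69.1]
tcp_rot: [180.0, 0.0, 99.6]
ft_force: [1.0, 2.6, 1.4]
finger_gap: 0.0
grip_force: 1.1
```

```bash
cat > pw.py <<'E'
from go import *
b=snapshot('side'); s=sense(); print(s['time'],s['tool_pos'],s['ft_force'])
# dark steel pawl: fraction of pawl footprint darkness at bar midline for each angle hypothesis
g=cv2.GaussianBlur(b.sum(2).astype(np.float32),(3,3),0); g0=cv2.GaussianBlur(cv2.imread('pics/side0.png').sum(2).astype(np.float32),(3,3),0)
for name,G in(('0',g0),('now',g)):
    print(name,[int(np.mean([G[tuple(proj('side',C((-46+r*np.cos(a),-61+r*np.sin(a),78),(573.5,-87),9.6)).round().astype(int)[::-1])] for r in range(12,32,2)])) for a in np.radians(np.arange(24,-56,-8))])
E
python3 pw.py
```

```text
12.85 [ 573.37227054 -139.91953303   69.17713885] [0.90645922 0.93486801 0.69501579]
0 [430, 376, 306, 259, 226, 242, 324, 396, 442, 464]
now [522, 548, 487, 389, 314, 260, 208, 232, 302, 364]
```

>>> {"name": "step_arm", "arguments": {"targets": [{"dp": [-0.01, 0, 0], "angular": [0, 0, 0], "fingers": 1}, {"dp": [-0.02, 0, 0], "angular": [0, 0, 0], "fingers": 1}, {"dp": [-0.03, 0, 0], "angular": [0, 0, 0], "fingers": 1}, {"dp": [-0.04, 0, 0], "angular": [0, 0, 0], "fingers": 1}, {"dp": [-0.05, 0, 0], "angular": [0, 0, 0], "fingers": 1}, {"dp": [-0.055, 0, 0], "angular": [0, 0, 0], "fingers": 1}, {"dp": [-0.06, 0, 0], "angular": [0, 0, 0], "fingers": 1}, {"dp": [-0.065, 0, 0], "angular": [0, 0, 0], "fingers": 1}]}}

```text
time: 13.85
tool_pos: [575.2, -152.2, 68.8]
tcp_rot: [-180.0, -0.0, 99.6]
ft_force: [-2.7, 3.5, -0.2]
finger_gap: -0.2
grip_force: 1.8
```

```bash
python3 pw.py
```

```text
13.9 [ 575.30305253 -152.38548972   68.85416952] [-2.46668156  3.80213907 -0.09456737]
0 [430, 376, 306, 259, 226, 242, 324, 396, 442, 464]
now [535, 582, 591, 568, 508, 403, 307, 264, 219, 212]
```

>>> {"name": "step_arm", "arguments": {"targets": [{"dp": [-0.01, 0, 0], "angular": [0, 0, 0], "fingers": 1}, {"dp": [-0.018, 0, 0], "angular": [0, 0, 0], "fingers": 1}, {"dp": [-0.018, 0, 0], "angular": [0, 0, 0], "fingers": 1}, {"dp": [0.02, 0, 0], "angular": [0, 0, 0], "fingers": 1}, {"dp": [0.06, 0, -0.05], "angular": [0, 0, 0], "fingers": 1}, {"dp": [0.06, 0, -0.2], "angular": [0, 0, 0], "fingers": 1}, {"dp": [0.06, 0, -0.4], "angular": [0, 0, 0], "fingers": 1}, {"dp": [0.06, 0, -0.5], "angular": [0, 0, 0], "fingers": 1}]}}

```text
time: 14.9
tool_pos: [575.3, -140.7, 173.0]
tcp_rot: [179.7, 0.2, 99.6]
ft_force: [-0.1, 0.4, 0.2]
finger_gap: 0.3
grip_force: 0.0
```

```bash
python3 pw.py; python3 -c "
from go import *
go((-53,14,168),44.6)"
```

```text
14.95 [ 576.03123542 -141.07195254  175.02821435] [ 1.11462276 -0.50747282  3.20640765]
0 [430, 376, 306, 259, 226, 242, 324, 396, 442, 464]
now [545, 592, 606, 598, 560, 483, 370, 312, 258, 217]
world [519.4 -81.  168. ] d [-56.6  60.   -7. ] dp [ 0.343 -0.229  0.032] ang [2.600e-03 1.000e-04 3.057e-01] t 14.95
```

>>> {"name": "step_arm", "arguments": {"targets": [{"dp": [0.06, -0.04, 0], "angular": [0, 0, 0.05], "fingers": 1}, {"dp": [0.12, -0.08, 0], "angular": [0, 0, 0.1], "fingers": 1}, {"dp": [0.18, -0.12, 0], "angular": [0, 0, 0.15], "fingers": 1}, {"dp": [0.24, -0.16, 0], "angular": [0, 0, 0.2], "fingers": 1}, {"dp": [0.3, -0.2, 0], "angular": [0, 0, 0.25], "fingers": 1}, {"dp": [0.343, -0.229, 0], "angular": [0, 0, 0.306], "fingers": 1}, {"dp": [0.343, -0.229, 0], "angular": [0, 0, 0.306], "fingers": 1}, {"dp": [0.343, -0.229, 0], "angular": [0, 0, 0.306], "fingers": 1}]}}

```text
time: 15.95
tool_pos: [516.9, -80.7, 168.7]
tcp_rot: [-180.0, 0.0, 44.8]
ft_force: [-0.3, 0.0, 0.1]
finger_gap: 0.2
grip_force: 0.0
```

```bash
python3 -c "
from go import *
go((-53,14,75),44.6)
a=cv2.imread('pics/top0.png');b=snapshot('top')
for l in('knob','pawl_post','pawl_pivot'): print(l,[(r['conf'],r['at']) for r in pinpoint('top',l)[:2]])
snapshot('side')
for l in('knob','pawl_post','pawl_pivot','wheel'): print(l,[(r['conf'],r['at']) for r in pinpoint('side',l)[:2]])
"
```

```text
world [519.4 -81.   75. ] d [  2.5  -0.3 -93.7] dp [0.008 0.01  0.469] ang [-0.      0.0001  0.0009] t 15.95
knob [(0.6, [281.3, 185.4])]
pawl_post []
pawl_pivot []
knob [(0.67, [248.1, 196.6])]
pawl_post [(0.57, [261.7, 227.4]), (0.39, [256.8, 235.5])]
pawl_pivot [(0.52, [246.6, 234.9])]
wheel []
```

>>> {"name": "step_arm", "arguments": {"targets": [{"dp": [0, 0, 0.08], "angular": [0, 0, 0], "fingers": 1}, {"dp": [0, 0, 0.16], "angular": [0, 0, 0], "fingers": 1}, {"dp": [0, 0, 0.24], "angular": [0, 0, 0], "fingers": 1}, {"dp": [0, 0, 0.31], "angular": [0, 0, 0], "fingers": 1}, {"dp": [0, 0, 0.37], "angular": [0, 0, 0], "fingers": 1}, {"dp": [0, 0, 0.42], "angular": [0, 0, 0], "fingers": 1}, {"dp": [0, 0, 0.46], "angular": [0, 0, 0], "fingers": 1}, {"dp": [0, 0, 0.46], "angular": [0, 0, 0], "fingers": 1}]}}

```text
time: 17.4
tool_pos: [516.5, -80.4, 76.4]
tcp_rot: [-180.0, 0.0, 44.5]
ft_force: [-1.1, -0.3, -1.2]
finger_gap: 0.1
grip_force: 0.0
```

```bash
cat > arc.py <<'E'
from go import *
import sys
def arc(ws,back=24,z=76,rad=42):
    s=sense(); R=Ro.from_euler('xyz',s['tcp_rot'],degrees=True)
    print(s['time'],s['tool_pos'].round(1),s['tcp_rot'].round(1),'ft',s['ft_force'].round(1))
    d=s['tool_pos'][:2]-O; c,sn=np.cos(np.radians(Y)),np.sin(np.radians(Y)); print('local',(c*d[0]+sn*d[1]).round(1),(-sn*d[0]+c*d[1]).round(1))
    for w in ws:
        a=np.radians(125)-w; r=np.array([np.cos(a),np.sin(a)]); t=np.array([np.sin(a),-np.cos(a)])
        T=np.array(C((*(rad*r-back*t),z),O,Y)); yaw=Y+np.degrees(a)-90
        print(w,'dp',np.round(R.inv().apply(T-s['tool_pos'])/200,3),'ang',np.round((R.inv()*Ro.from_euler('xyz',[180,0,yaw],degrees=True)).as_rotvec()/np.pi,4)[2])
if __name__=='__main__': arc([float(x) for x in sys.argv[1:]])
E
python3 arc.py -0.1 0 0.1 0.2 0.3 0.4
```

```text
17.4 [516.5 -80.4  76.4] [-180.     0.    44.5] ft [-1.1 -0.3 -1.2]
local -55.8 15.1
-0.1 dp [0.045 0.025 0.002] ang -0.0322
0.0 dp [0.065 0.012 0.002] ang -0.0004
0.1 dp [0.087 0.001 0.002] ang 0.0314
0.2 dp [ 0.109 -0.008  0.002] ang 0.0633
0.3 dp [ 0.133 -0.014  0.002] ang 0.0951
0.4 dp [ 0.156 -0.019  0.002] ang 0.1269
```

>>> {"name": "step_arm", "arguments": {"targets": [{"dp": [0.03, 0.005, 0], "angular": [0, 0, 0], "fingers": 1}, {"dp": [0.065, 0.012, 0], "angular": [0, 0, 0], "fingers": 1}, {"dp": [0.076, 0.006, 0], "angular": [0, 0, 0.016], "fingers": 1}, {"dp": [0.087, 0.001, 0], "angular": [0, 0, 0.031], "fingers": 1}, {"dp": [0.098, -0.004, 0], "angular": [0, 0, 0.047], "fingers": 1}, {"dp": [0.109, -0.008, 0], "angular": [0, 0, 0.063], "fingers": 1}, {"dp": [0.121, -0.011, 0], "angular": [0, 0, 0.079], "fingers": 1}, {"dp": [0.133, -0.014, 0], "angular": [0, 0, 0.095], "fingers": 1}]}}

```text
time: 18.4
tool_pos: [534.2, -60.3, 77.6]
tcp_rot: [179.9, 0.0, 27.3]
ft_force: [-2.0, -3.3, 1.7]
finger_gap: 0.2
grip_force: 1.9
```

```bash
cat > wh.py <<'E'
from go import *
# jaw travel: compare top-view profile along the clamp's y at the jaw against the start
a=cv2.imread('pics/top0.png').astype(np.float32).sum(2); b=snapshot('top').astype(np.float32).sum(2)
ys=np.arange(20,130,3)
def prof(im,xs): return [int(np.mean([cv2.getRectSubPix(im,(1,1),tuple(map(float,proj('top',C((x,y,66),O,Y)))))[0,0] for x in xs])) for y in ys]
print(list(ys)); print(prof(a,(50,58,66))); print(prof(b,(50,58,66))); print(prof(a,(-50,-40))); print(prof(b,(-50,-40)))
E
python3 wh.py; python3 arc.py .3 .4 .5 .6 .7 .75
```

```text
[np.int64(20), np.int64(23), np.int64(26), np.int64(29), np.int64(32), np.int64(35), np.int64(38), np.int64(41), np.int64(44), np.int64(47), np.int64(50), np.int64(53), np.int64(56), np.int64(59), np.int64(62), np.int64(65), np.int64(68), np.int64(71), np.int64(74), np.int64(77), np.int64(80), np.int64(83), np.int64(86), np.int64(89), np.int64(92), np.int64(95), np.int64(98), np.int64(101), np.int64(104), np.int64(107), np.int64(110), np.int64(113), np.int64(116), np.int64(119), np.int64(122), np.int64(125), np.int64(128)]
[715, 712, 714, 716, 715, 713, 712, 713, 714, 716, 712, 711, 710, 712, 714, 718, 722, 722, 722, 722, 722, 722, 722, 722, 721, 721, 720, 721, 721, 721, 720, 721, 721, 721, 721, 721, 721]
[703, 708, 708, 710, 708, 693, 668, 665, 681, 688, 665, 648, 646, 676, 703, 713, 706, 698, 690, 691, 694, 695, 695, 695, 695, 695, 696, 695, 694, 694, 692, 692, 692, 694, 696, 687, 677]
[741, 732, 727, 724, 723, 724, 723, 719, 716, 714, 713, 716, 711, 703, 697, 701, 692, 624, 502, 414, 397, 413, 480, 548, 598, 664, 707, 722, 725, 726, 726, 725, 726, 726, 724, 724, 726]
[454, 462, 466, 468, 468, 471, 497, 519, 550, 565, 560, 526, 450, 391, 401, 426, 412, 383, 373, 420, 533, 644, 688, 680, 639, 636, 657, 694, 715, 715, 709, 702, 699, 698, 699, 694, 681]
18.45 [534.4 -60.1  77.6] [179.9   0.   27.2] ft [-2.1 -3.6  1.2]
local -34.7 32.2
0.3 dp [-0.004 -0.004  0.008] ang -0.0012
0.4 dp [ 0.018 -0.015  0.008] ang 0.0306
0.5 dp [ 0.04  -0.023  0.008] ang 0.0625
0.6 dp [ 0.063 -0.03   0.008] ang 0.0943
0.7 dp [ 0.087 -0.034  0.008] ang 0.1261
0.75 dp [ 0.099 -0.035  0.008] ang 0.142
```

>>> {"name": "step_arm", "arguments": {"targets": [{"dp": [0.009, -0.008, 0], "angular": [0, 0, 0.015], "fingers": 1}, {"dp": [0.018, -0.015, 0], "angular": [0, 0, 0.031], "fingers": 1}, {"dp": [0.029, -0.019, 0], "angular": [0, 0, 0.047], "fingers": 1}, {"dp": [0.04, -0.023, 0], "angular": [0, 0, 0.062], "fingers": 1}, {"dp": [0.046, -0.025, 0], "angular": [0, 0, 0.07], "fingers": 1}, {"dp": [0.052, -0.027, 0], "angular": [0, 0, 0.078], "fingers": 1}, {"dp": [0.058, -0.029, 0], "angular": [0, 0, 0.086], "fingers": 1}, {"dp": [0.063, -0.03, 0], "angular": [0, 0, 0.094], "fingers": 1}]}}

```text
time: 19.45
tool_pos: [542.3, -48.7, 77.1]
tcp_rot: [-180.0, 0.0, 10.4]
ft_force: [-2.8, -2.4, 3.0]
finger_gap: 0.2
grip_force: 1.8
```

```bash
python3 arc.py .6 .65 .7 .75 .8 .85 .9
python3 - <<'E'
from go import *
for n in('side','top'):
    snapshot(n)
    for l,z in(('jaw',35),('knob',125),('book',12)):
        print(n,l,[(round(r['conf'],2),atz(n,r['at'],z).round(0)[:2]) for r in pinpoint(n,l)[:2]])
print(C((0,60,35),O,Y))
E
```

```text
19.45 [542.3 -48.7  77.1] [-180.     0.    10.4] ft [-2.8 -2.4  3. ]
local -25.0 42.1
0.6 dp [0.003 0.002 0.006] ang 0.0012
0.65 dp [ 0.013 -0.004  0.006] ang 0.0171
0.7 dp [ 0.024 -0.009  0.006] ang 0.033
0.75 dp [ 0.035 -0.014  0.006] ang 0.0489
0.8 dp [ 0.047 -0.018  0.006] ang 0.0648
0.85 dp [ 0.058 -0.021  0.006] ang 0.0807
0.9 dp [ 0.07  -0.024  0.006] ang 0.0967
side jaw [(0.96, array([546.,  43.])), (0.2, array([ 482., -375.]))]
side knob [(0.59, array([562., -52.]))]
side book [(0.91, array([385.,  99.])), (0.78, array([785., 120.]))]
top jaw [(0.76, array([548.,  28.])), (0.68, array([ 484., -356.]))]
top knob []
top book [(0.81, array([376., 120.])), (0.8, array([780., 148.]))]
[np.float64(563.9938751970338), np.float64(-26.8402377757697), 35]
```

>>> {"name": "step_arm", "arguments": {"targets": [{"dp": [0.007, -0.001, 0], "angular": [0, 0, 0.01], "fingers": 1}, {"dp": [0.013, -0.004, 0], "angular": [0, 0, 0.017], "fingers": 1}, {"dp": [0.024, -0.009, 0], "angular": [0, 0, 0.033], "fingers": 1}, {"dp": [0.03, -0.012, 0], "angular": [0, 0, 0.041], "fingers": 1}, {"dp": [0.035, -0.014, 0], "angular": [0, 0, 0.049], "fingers": 1}, {"dp": [0.047, -0.018, 0], "angular": [0, 0, 0.065], "fingers": 1}, {"dp": [0.053, -0.02, 0], "angular": [0, 0, 0.073], "fingers": 1}, {"dp": [0.058, -0.021, 0], "angular": [0, 0, 0.081], "fingers": 1}]}}

```text
time: 20.85
tool_pos: [552.8, -42.1, 76.9]
tcp_rot: [-180.0, 0.0, -4.1]
ft_force: [-5.0, 2.7, 2.4]
finger_gap: 0.0
grip_force: 2.5
```

```bash
python3 arc.py .85 .875 .9 .925 .95 .975 1 1.025 1.05
python3 - <<'E'
from go import *
for n in('side','top'):
    snapshot(n)
    for l,z in(('jaw',35),('knob',125)):
        print(n,l,[(round(r['conf'],2),atz(n,r['at'],z).round(0)[:2]) for r in pinpoint(n,l)[:2]])
E
```

```text
20.85 [552.8 -42.1  76.9] [-180.     0.    -4.1] ft [-5.   2.7  2.4]
local -13.6 46.8
0.85 dp [0.001 0.001 0.005] ang -0.0
0.875 dp [ 0.007 -0.001  0.005] ang 0.0079
0.9 dp [ 0.012 -0.004  0.005] ang 0.0159
0.925 dp [ 0.017 -0.007  0.005] ang 0.0238
0.95 dp [ 0.023 -0.009  0.005] ang 0.0318
0.975 dp [ 0.028 -0.012  0.005] ang 0.0398
1.0 dp [ 0.034 -0.014  0.005] ang 0.0477
1.025 dp [ 0.04  -0.016  0.005] ang 0.0557
1.05 dp [ 0.045 -0.018  0.005] ang 0.0636
side jaw [(0.84, array([560.,  35.])), (0.18, array([565.,  54.]))]
side knob [(0.59, array([569., -45.]))]
top jaw [(0.63, array([549.,  15.])), (0.55, array([568., -78.]))]
top knob [(0.43, array([564., -47.]))]
```

>>> {"name": "step_arm", "arguments": {"targets": [{"dp": [0.003, -0.0015, 0], "angular": [0, 0, 0.004], "fingers": 1}, {"dp": [0.006, -0.003, 0], "angular": [0, 0, 0.009], "fingers": 1}, {"dp": [0.009, -0.0045, 0], "angular": [0, 0, 0.013], "fingers": 1}, {"dp": [0.011, -0.0055, 0], "angular": [0, 0, 0.017], "fingers": 1}, {"dp": [0.013, -0.0065, 0], "angular": [0, 0, 0.02], "fingers": 1}, {"dp": [0.015, -0.0075, 0], "angular": [0, 0, 0.023], "fingers": 1}, {"dp": [0.017, -0.0085, 0], "angular": [0, 0, 0.0255], "fingers": 1}, {"dp": [0.017, -0.0085, 0], "angular": [0, 0, 0.0255], "fingers": 1}]}}

```text
time: 22.15
tool_pos: [556.3, -40.7, 76.9]
tcp_rot: [-180.0, 0.0, -8.7]
ft_force: [-3.6, 3.4, 1.6]
finger_gap: 0.2
grip_force: 2.4
```

>>> {"name": "step_arm", "arguments": {"targets": [{"dp": [0.003, -0.0015, 0], "angular": [0, 0, 0.004], "fingers": 1}, {"dp": [0.006, -0.003, 0], "angular": [0, 0, 0.009], "fingers": 1}, {"dp": [0.009, -0.0045, 0], "angular": [0, 0, 0.013], "fingers": 1}, {"dp": [0.011, -0.0055, 0], "angular": [0, 0, 0.017], "fingers": 1}, {"dp": [0.013, -0.0065, 0], "angular": [0, 0, 0.02], "fingers": 1}, {"dp": [0.015, -0.0075, 0], "angular": [0, 0, 0.023], "fingers": 1}, {"dp": [0.017, -0.0085, 0], "angular": [0, 0, 0.0255], "fingers": 1}, {"dp": [0.017, -0.0085, 0], "angular": [0, 0, 0.0255], "fingers": 1}]}}

```text
time: 23.15
tool_pos: [559.9, -39.4, 76.9]
tcp_rot: [-180.0, 0.0, -13.3]
ft_force: [-3.3, 4.7, 0.9]
finger_gap: 0.3
grip_force: 2.4
```

```bash
python3 arc.py 1 1.025; python3 -c "
from bench import *
import numpy as np
s=sense();a=np.radians(s['tcp_rot'][2]);print('tang',-s['ft_force'][:2]@[np.cos(a),np.sin(a)])"
```

```text
23.15 [559.9 -39.4  76.9] [-180.     0.   -13.3] ft [-3.3  4.7  0.9]
local -6.1 48.3
1.0 dp [-0.     0.002  0.004] ang -0.0031
1.025 dp [ 0.005 -0.001  0.004] ang 0.0049
tang 4.3010536563530355
```

Still only friction (4.3 N). Continue.

>>> {"name": "step_arm", "arguments": {"targets": [{"dp": [0.003, -0.0015, 0], "angular": [0, 0, 0.004], "fingers": 1}, {"dp": [0.006, -0.003, 0], "angular": [0, 0, 0.009], "fingers": 1}, {"dp": [0.009, -0.0045, 0], "angular": [0, 0, 0.013], "fingers": 1}, {"dp": [0.011, -0.0055, 0], "angular": [0, 0, 0.017], "fingers": 1}, {"dp": [0.013, -0.0065, 0], "angular": [0, 0, 0.02], "fingers": 1}, {"dp": [0.015, -0.0075, 0], "angular": [0, 0, 0.023], "fingers": 1}, {"dp": [0.017, -0.0085, 0], "angular": [0, 0, 0.0255], "fingers": 1}, {"dp": [0.017, -0.0085, 0], "angular": [0, 0, 0.0255], "fingers": 1}]}}

```text
time: 24.15
tool_pos: [563.7, -38.4, 76.9]
tcp_rot: [-180.0, 0.0, -17.8]
ft_force: [-4.0, 5.1, 1.3]
finger_gap: -0.1
grip_force: 2.4
```

```bash
cat > tg.py <<'E'
from go import *
L=[]
for i in range(3):
    snapshot('side'); s=sense(); a=np.radians(s['tcp_rot'][2]); f=s['ft_force'][:2]; L.append([-f@[np.cos(a),np.sin(a)],f@[-np.sin(a),np.cos(a)]])
print(s['time'],np.round(L,1).tolist(),s['tool_pos'].round(1))
print([(round(r['conf'],2),atz('side',r['at'],35).round(0)[:2]) for r in pinpoint('side','jaw')[:1]])
E
python3 tg.py
```

```text
24.3 [[5.1, 3.7], [5.2, 3.5], [4.2, 3.2]] [563.7 -38.4  76.9]
[(0.72, array([555.,  26.]))]
```

>>> {"name": "step_arm", "arguments": {"targets": [{"dp": [0.003, -0.0015, 0], "angular": [0, 0, 0.004], "fingers": 1}, {"dp": [0.006, -0.003, 0], "angular": [0, 0, 0.009], "fingers": 1}, {"dp": [0.009, -0.0045, 0], "angular": [0, 0, 0.013], "fingers": 1}, {"dp": [0.011, -0.0055, 0], "angular": [0, 0, 0.017], "fingers": 1}, {"dp": [0.013, -0.0065, 0], "angular": [0, 0, 0.02], "fingers": 1}, {"dp": [0.015, -0.0075, 0], "angular": [0, 0, 0.023], "fingers": 1}, {"dp": [0.017, -0.0085, 0], "angular": [0, 0, 0.0255], "fingers": 1}, {"dp": [0.017, -0.0085, 0], "angular": [0, 0, 0.0255], "fingers": 1}]}}

```text
time: 25.35
tool_pos: [567.5, -37.7, 76.9]
tcp_rot: [-179.9, 0.0, -22.4]
ft_force: [-3.5, 5.5, 0.1]
finger_gap: 0.2
grip_force: 2.5
```

```bash
python3 tg.py
```

```text
25.5 [[5.1, 3.6], [4.7, 4.3], [4.9, 3.5]] [567.5 -37.7  76.9]
[(0.73, array([562.,  29.]))]
```

>>> {"name": "step_arm", "arguments": {"targets": [{"dp": [0.003, -0.0015, 0], "angular": [0, 0, 0.004], "fingers": 1}, {"dp": [0.006, -0.003, 0], "angular": [0, 0, 0.009], "fingers": 1}, {"dp": [0.009, -0.0045, 0], "angular": [0, 0, 0.013], "fingers": 1}, {"dp": [0.011, -0.0055, 0], "angular": [0, 0, 0.017], "fingers": 1}, {"dp": [0.013, -0.0065, 0], "angular": [0, 0, 0.02], "fingers": 1}, {"dp": [0.015, -0.0075, 0], "angular": [0, 0, 0.023], "fingers": 1}, {"dp": [0.017, -0.0085, 0], "angular": [0, 0, 0.0255], "fingers": 1}, {"dp": [0.017, -0.0085, 0], "angular": [0, 0, 0.0255], "fingers": 1}]}}

```text
time: 26.55
tool_pos: [571.4, -37.3, 76.9]
tcp_rot: [-179.9, 0.0, -27.0]
ft_force: [-2.9, 7.0, 0.4]
finger_gap: -0.4
grip_force: 2.6
```

```bash
python3 tg.py
```

```text
26.7 [[4.6, 3.5], [5.7, 4.4], [5.2, 4.2]] [571.4 -37.3  76.9]
[(0.81, array([557.,  29.]))]
```

>>> {"name": "step_arm", "arguments": {"targets": [{"dp": [0.003, -0.0015, 0], "angular": [0, 0, 0.004], "fingers": 1}, {"dp": [0.006, -0.003, 0], "angular": [0, 0, 0.009], "fingers": 1}, {"dp": [0.009, -0.0045, 0], "angular": [0, 0, 0.013], "fingers": 1}, {"dp": [0.011, -0.0055, 0], "angular": [0, 0, 0.017], "fingers": 1}, {"dp": [0.013, -0.0065, 0], "angular": [0, 0, 0.02], "fingers": 1}, {"dp": [0.015, -0.0075, 0], "angular": [0, 0, 0.023], "fingers": 1}, {"dp": [0.017, -0.0085, 0], "angular": [0, 0, 0.0255], "fingers": 1}, {"dp": [0.017, -0.0085, 0], "angular": [0, 0, 0.0255], "fingers": 1}]}}

```text
time: 27.75
tool_pos: [575.3, -37.2, 76.9]
tcp_rot: [-179.9, 0.0, -31.6]
ft_force: [-2.3, 5.7, 0.5]
finger_gap: -0.0
grip_force: 2.6
```

```bash
python3 tg.py
python3 - <<'E'
from go import *
s=sense();im=snapshot('side');u,v=proj('side',C((0,60,40),O,Y)).astype(int)
cv2.imwrite('pics/p8.png',cv2.resize(im[v-45:v+55,u-50:u+50],(600,600),interpolation=cv2.INTER_CUBIC))
E
```

```text
27.9 [[4.2, 3.3], [5.1, 4.8], [5.3, 4.7]] [575.3 -37.1  77. ]
[(0.9, array([558.,  19.]))]
```

View pics/p8.png

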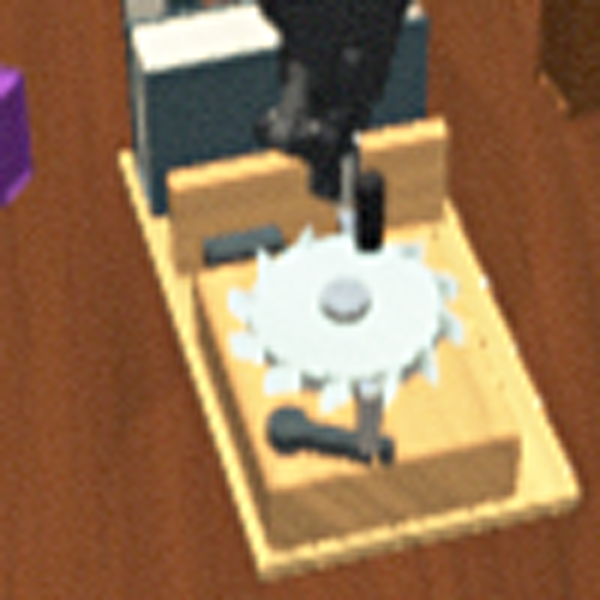

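>>> {"name": "step_arm", "arguments": {"targets": [{"dp": [0.003, -0.0015, 0], "angular": [0, 0, 0.004], "fingers": 1}, {"dp": [0.006, -0.003, 0], "angular": [0, 0, 0.009], "fingers": 1}, {"dp": [0.009, -0.0045, 0], "angular": [0, 0, 0.013], "fingers": 1}, {"dp": [0.011, -0.0055, 0], "angular": [0, 0, 0.017], "fingers": 1}, {"dp": [0.013, -0.0065, 0], "angular": [0, 0, 0.02], "fingers": 1}, {"dp": [0.015, -0.0075, 0], "angular": [0, 0, 0.023], "fingers": 1}, {"dp": [0.017, -0.0085, 0], "angular": [0, 0, 0.0255], "fingers": 1}, {"dp": [0.017, -0.0085, 0], "angular": [0, 0, 0.0255], "fingers": 1}]}}

```text
time: 29.0
tool_pos: [579.2, -37.5, 76.9]
tcp_rot: [-179.9, 0.0, -36.2]
ft_force: [-2.7, 5.7, 0.6]
finger_gap: 0.2
grip_force: 2.6
```

```bash
python3 tg.py
```

```text
29.15 [[4.8, 4.5], [5.3, 4.8], [4.3, 4.6]] [579.2 -37.5  76.9]
[(0.74, array([558.,  13.]))]
```

>>> {"name": "step_arm", "arguments": {"targets": [{"dp": [0.003, -0.0015, 0], "angular": [0, 0, 0.004], "fingers": 1}, {"dp": [0.006, -0.003, 0], "angular": [0, 0, 0.009], "fingers": 1}, {"dp": [0.009, -0.0045, 0], "angular": [0, 0, 0.013], "fingers": 1}, {"dp": [0.011, -0.0055, 0], "angular": [0, 0, 0.017], "fingers": 1}, {"dp": [0.013, -0.0065, 0], "angular": [0, 0, 0.02], "fingers": 1}, {"dp": [0.015, -0.0075, 0], "angular": [0, 0, 0.023], "fingers": 1}, {"dp": [0.017, -0.0085, 0], "angular": [0, 0, 0.0255], "fingers": 1}, {"dp": [0.017, -0.0085, 0], "angular": [0, 0, 0.0255], "fingers": 1}]}}

```text
time: 30.2
tool_pos: [583.0, -38.0, 76.9]
tcp_rot: [-179.9, 0.0, -40.8]
ft_force: [-0.6, 6.8, -1.4]
finger_gap: -0.2
grip_force: 2.7
```

```bash
python3 tg.py
```

```text
30.35 [[5.1, 5.1], [5.1, 4.6], [5.8, 4.4]] [583.  -38.   76.9]
[(0.58, array([552.,  18.]))]
```

Run:
```python
from go import *
u,v=proj('side',C((0,60,40),O,Y)).astype(int)
for w in(.9,1,1.1,1.2,1.3):
    a=np.radians(125)-w; print(w,(proj('side',C((42*np.cos(a),42*np.sin(a),125),O,Y))-[u-50,v-45]+.5)*6, (proj('side',C((42*np.cos(a),42*np.sin(a),80),O,Y))-[u-50,v-45]+.5)*6)
s=sense(); print('hub',(proj('side',C((0,0,84),O,Y))-[u-50,v-45]+.5)*6)
print('book',[(round(r['conf'],2),r['at']) for r in pinpoint('side','book')[:3]])
```

```text
0.9 [342.50396229 176.39090127] [342.53551388 242.01988061]
1 [351.28691126 176.72203862] [351.13000104 242.35463703]
1.1 [359.98542065 177.66799828] [359.64172878 243.30447868]
1.2 [368.51783836 179.22060374] [367.99068758 244.86116546]
1.3 [376.80373052 181.36632938] [376.09807124 247.01109101]
hub [342.20630969 299.44528545]
book [(0.77, [188.6, 190.5]), (0.71, [311.4, 178.0]), (0.67, [231.3, 170.0])]
```

>>> {"name": "step_arm", "arguments": {"targets": [{"dp": [0.003, -0.0015, 0], "angular": [0, 0, 0.004], "fingers": 1}, {"dp": [0.006, -0.003, 0], "angular": [0, 0, 0.009], "fingers": 1}, {"dp": [0.009, -0.0045, 0], "angular": [0, 0, 0.013], "fingers": 1}, {"dp": [0.011, -0.0055, 0], "angular": [0, 0, 0.017], "fingers": 1}, {"dp": [0.013, -0.0065, 0], "angular": [0, 0, 0.02], "fingers": 1}, {"dp": [0.015, -0.0075, 0], "angular": [0, 0, 0.023], "fingers": 1}, {"dp": [0.016, -0.008, 0], "angular": [0, 0, 0.024], "fingers": 1}, {"dp": [0.016, -0.008, 0], "angular": [0, 0, 0.024], "fingers": 1}]}}

```text
time: 31.45
tool_pos: [585.9, -38.5, 76.9]
tcp_rot: [-179.9, 0.1, -45.1]
ft_force: [-4.2, 8.6, 2.9]
finger_gap: 0.1
grip_force: 4.4
```

```bash
python3 tg.py
```

```text
31.6 [[8.8, 3.1], [8.7, 3.4], [9.6, 2.7]] [586.  -38.5  76.9]
[(0.61, array([558.,  14.]))]
```

>>> {"name": "step_arm", "arguments": {"targets": [{"dp": [0.001, -0.0005, 0], "angular": [0, 0, 0.001], "fingers": 1}, {"dp": [0.002, -0.001, 0], "angular": [0, 0, 0.003], "fingers": 1}, {"dp": [0.003, -0.0015, 0], "angular": [0, 0, 0.004], "fingers": 1}, {"dp": [0.004, -0.002, 0], "angular": [0, 0, 0.006], "fingers": 1}, {"dp": [0.005, -0.0025, 0], "angular": [0, 0, 0.007], "fingers": 1}, {"dp": [0.005, -0.0025, 0], "angular": [0, 0, 0.007], "fingers": 1}, {"dp": [0.005, -0.0025, 0], "angular": [0, 0, 0.007], "fingers": 1}, {"dp": [0.005, -0.0025, 0], "angular": [0, 0, 0.007], "fingers": 1}]}}

```text
time: 32.65
tool_pos: [586.8, -38.7, 76.9]
tcp_rot: [-179.9, 0.1, -46.3]
ft_force: [-5.6, 10.2, 3.2]
finger_gap: -0.1
grip_force: 5.2
```

```bash
python3 tg.py
```

```text
32.8 [[10.3, 3.5], [10.4, 2.3], [9.9, 2.0]] [586.8 -38.7  76.9]
[(0.65, array([580., -92.]))]
```

>>> {"name": "step_arm", "arguments": {"targets": [{"dp": [-0.005, 0, 0], "angular": [0, 0, 0], "fingers": 1}, {"dp": [-0.02, 0, 0], "angular": [0, 0, 0], "fingers": 1}, {"dp": [-0.06, 0, 0], "angular": [0, 0, 0], "fingers": 1}, {"dp": [-0.09, 0, 0], "angular": [0, 0, 0], "fingers": 1}, {"dp": [-0.09, 0, -0.1], "angular": [0, 0, 0], "fingers": 1}, {"dp": [-0.09, 0, -0.3], "angular": [0, 0, 0], "fingers": 1}, {"dp": [-0.09, 0, -0.5], "angular": [0, 0, 0], "fingers": 1}, {"dp": [-0.09, 0, -0.6], "angular": [0, 0, 0], "fingers": 1}]}}

```text
time: 33.85
tool_pos: [576.5, -27.7, 201.6]
tcp_rot: [-179.8, -0.3, -46.4]
ft_force: [-1.1, 1.0, -1.5]
finger_gap: 0.1
grip_force: 0.0
```

>>> {"name": "step_arm", "arguments": {"targets": [{"dp": [0, 0, 0], "angular": [0, 0, 0], "fingers": 1}, {"dp": [0, 0, 0], "angular": [0, 0, 0], "fingers": 1}, {"dp": [0, 0, 0], "angular": [0, 0, 0], "fingers": 1}, {"dp": [0, 0, 0], "angular": [0, 0, 0], "fingers": 1}, {"dp": [0, 0, 0], "angular": [0, 0, 0], "fingers": 1}, {"dp": [0, 0, 0], "angular": [0, 0, 0], "fingers": 1}, {"dp": [0, 0, 0], "angular": [0, 0, 0], "fingers": 1}, {"dp": [0, 0, 0], "angular": [0, 0, 0], "fingers": 1}]}}

```text
time: 34.85
tool_pos: [574.8, -27.4, 197.2]
tcp_rot: [-180.0, -0.0, -46.4]
ft_force: [-0.2, -0.9, 0.1]
finger_gap: 0.3
grip_force: 0.0
```

```bash
python3 pw.py
python3 - <<'E'
from go import *
print([(r['conf'],r['at']) for r in pinpoint('side','knob')[:1]])
for w in(1.2,1.3,1.4,1.5):
    a=np.radians(125)-w; print(w,proj('side',C((42*np.cos(a),42*np.sin(a),125),O,Y)))
print(hand_in())
E
```

```text
34.9 [574.79632267 -27.35746778 197.17617129] [ 0.67298476 -0.48408868 -0.99800051]
0 [430, 376, 306, 259, 226, 242, 324, 396, 442, 464]
now [632, 598, 580, 576, 552, 486, 372, 314, 262, 220]
[(0.94, [266.6, 195.7])]
1.2 [260.91963973 194.37010062]
1.3 [262.30062175 194.72772156]
1.4 [263.62741685 195.1810604 ]
1.5 [264.88733592 195.72611555]
the job is handed in; nothing more can be done
None
```

I handed the job in at about 35 s, but the hand-in gave no verdict. The pawl is lifted about 0.65–0.7 rad and the wheel is turned back about 1.4–1.5 rad. By the force at the knob I pressed the jaw on the buffer with roughly 8 N, then let go and lifted the arm clear; I did not measure the book's final position.

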